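Fit the charged battery pack to the floodlight

ROBOT

A 7-joint arm with a two-finger parallel gripper is mounted at the origin on a cart in front of the work surface, level with it; the furniture and walls round the work are solid. World frame = base frame: x ahead of the robot, y to its left, z up, the work surface at z = 0. Lengths are in m, angles in rad, forces in N, time in s.
With the tool pointing down it reaches from about 0.4 to 0.875 m from the base axis. Payload 19.3 kg.
Tool frame: the origin (TCP) lies at the very end of the fingers, on their centre line; the grasp point (between the pads) lies bot.pinch_z behind it (bot.pinch_z is the distance from the TCP to the grasp point, in m); z points along the fingers, y is the line along which they close (so a half turn about z gives the same grasp; the last joint's range is limited). The gripper opens to 85 mm and grips with 20 to 120 N. Pads are 22 mm wide; open, the fingers measure 114 mm over their backs; the gripper's body (76 mm by 85 mm) begins 54 mm behind the grasp point. The pads swing forward as they close: fully open they stand 13 mm farther back than shut.
Start: joints at [-1.342, 0.521, -0.036, 1.599, 0.021, 1.021, -0.113], TCP at [0.184, 0.597, 0.231] pointing down, gripper open.
Joint ranges: [-2.91, 2.91], [-0.3, 2.13], [-1.5, 1.42], [0.17, 2.43], [-1.26, 4.41], [0.16, 1.93], [-2.52, 2.52]. Speed limits (rad/s): [1.89, 1.89, 2.39, 2.39, 3.01, 3.01, 3.01].

INTERFACE

Orientations are given as [roll, pitch, yaw] about the fixed x, y, z axes, in that order (R = Rz(yaw) Ry(pitch) Rx(roll)).
In Python, from workcell import bot, grab_frame, ticket gives the robot as it stands.
- The arm moves only by the tool arm_command, never from a script. Its argument "commands" is a list of rows, each a list of 3 entries, a list of its own where there are three numbers: the shift along the world's x, y, z in mm, then the turn about the world's z in rad, then the gripper command: -1 is fully open, 1 is shut, values between are in proportion. In form: [[[tx, ty, tz], roll, fingers], ...]. A call has 1 to 20 rows; each row shifts and turns the commanded pose from where the row before left it; what a row does not reach is not made up. A row lasts 1/10 s, in which the tool goes at most 50 mm and 8.59 degrees, less where a joint would pass 70% of its speed; a pose out of reach is approached as far as the arm can. A call with a gripper value outside its range is refused whole. The fingers move at their own pace and stop on an object; "newtons" is the grip in N (left out, the last holds). Time passes only in rows, so rows that do not move let the fingers close. It gives the time, the measured TCP pose, the force, the opening and the grip force at its end, in the units of the state.
- bot.observe(): the state, without advancing time (a new reading comes with each control period).
- grab_frame(name): name is "side" or "top" or "wrist"; returns a dict with "image" (480x640x3 uint8, red, green, blue), "vertical_fov" (degrees; the focal length in pixels is half the picture's height over the tangent of half this angle, whatever the lens; pixels are square), "cx", "cy" (the principal point, pixels), "k1" (the pictures are not rectified: a ray, as slopes to the right and down, at radius r is drawn at 1 + k1 r^2 times it, then the intrinsics apply), "R" (3x3) and "t" (3): a world point X has camera coordinates R X + t. Camera axes: x right, y down, z forward; pixel columns grow to the right and rows downward; lengths in m; the calibration is good to about 2 mm. A picture is of the moment at which its call begins. There is no depth.
- ticket.job_done(): hands the job in; it is judged then, once.
The state is a dict: "clock": time; "qpos": joint angles; "qd": joint speeds; "joint_efforts": joint torques, N m; "position": TCP position; "tool_rot": TCP orientation; "force": force on the tool from outside, world axes, zero at the start; "moment": the same for the moment, N m; "grip_width": finger opening in m; "finger_force": force on a finger pad.
Only numpy, scipy, OpenCV 4.12 (cv2) and the standard library are available. Lean on these libraries where they do the work, as an engineer would, in place of code of your own. Each camera call takes 0.05 s, during which the arm holds its last target. There are 200 camera calls.

TASK

The battery pack in the charger is full. Hold its red snap tab pressed in and lift the pack straight out of the charger, then push it gently down into the empty bay on top of the yellow floodlight, tab towards the lamp face, until it is fully home and the tab has snapped out and locked it. Do not wrench it out or ram it in, and leave the other things on the bench where they are.

Things in the scene. Friction and masses are not known exactly. Their poses are not given: they have to be found in the camera images.
- pack: Black battery pack, 50 (x) x 64 (y) x 88 mm high, about 0.35 kg, red tab on its front (-x) face. Origin: centre of underside, z up. Its lower 46 mm sit in a bay, the rest stands out. Pinched along x (front pad against back face) with the tab fully in it is 51.5 mm wide, middle at x = -0.75; with the tab out 62 mm. Flat top.
- pack_tab (a joint): Sprung tab, hinged 4 mm above the pack's underside: 0 sprung out, 0.14 rad fully pressed in (towards the pack). Its 20 mm wide hook (top 38.5 mm above the underside) stands 4.5 mm proud of the front face and catches under a lip in the bay's front wall; it clears the lip from 0.13 rad. Pad force 2 N out, 4.5 N fully in. The hook's underside is a ramp, so it also snaps in by itself if pushed down.
- tab_pad (a point): Middle of the outer face of the tab's ribbed thumb pad, 24 mm wide and 23 mm high, 66 mm above the pack's underside, 10 mm proud of the pack's front face when out and 1.5 mm when pressed in.
- charger: Grey battery charger screwed to the bench, bay block 88 (x) x 100 (y) mm, its mouth 62 mm above the bench, with a low display nose (30 mm high, to x = -74) in front and feet to y = +-64. Origin: centre of underside under the bay's middle; x points to the back, z up.
- charger_bay (a point): Middle of the floor of the charger's bay, 16 mm above the bench. The bay is 52 (x) x 66 (y) mm and 46 mm deep, its mouth widened by a 3 mm bevel. Sprung contacts push the pack up: 8.5 N at 6 mm above the floor, 15.5 N at the floor. Latched, the pack's underside stands about 2.5 mm above the floor.
- floodlight: Yellow LED floodlight bolted to the bench, body 118 (x, with lamp face and fins) x 120 (y) mm, 96 mm high; side brackets to y = +-86. Lamp face to the front (-x). Origin: centre of underside under the bay's middle; x points to the back, z up. The pack goes into the bay in its top with its x along this x.
- floodlight_bay (a point): Middle of the floor of the floodlight's bay, 50 mm above the bench; its mouth is at 96 mm. Same bay as the charger's: 52 x 66 mm, 46 mm deep, 3 mm bevel, front lip, sprung contacts. The pack must be pushed to within about 0.8 mm of the floor for the hook to snap under the lip (15 to 20 N from above with the tab free), then rises to about 2.5 mm.
- brass_weight: Brass calibration weight, 37 mm across and 66 high, on the bench scale. Origin: centre of underside. Leave alone.
- timer: Pale grey digital timer, 60 x 66 x 24 mm. Origin: centre of underside. Leave alone.
- caliper: Digital caliper lying flat, 67 x 225 x 15 mm. Origin: centre of underside. Leave alone.
- hex_key_set: Folding hex key set in a red holder, 38 x 95 x 22 mm. Origin: centre of underside. Leave alone.
- beaker: White plastic beaker, 69 mm across and 79 high. Origin: centre of underside. Leave alone.
- screwdriver: Screwdriver with orange handle, 28 x 185 x 25 mm. Origin: centre of underside. Leave alone.
- marker: Black marker with blue cap, 18 x 138 x 17 mm. Origin: centre of underside. Leave alone.

How it is judged:
On the way, in this order (a step that is already met when the one before it is completed fails the run):
1. the pack is still in the charger and its tab is pressed in (value of joint pack_tab above 0.115 rad and z of pack in the frame of charger_bay below 0.012 m), for 0.1 s.
2. the pack is lifted out of the charger (z of pack in the frame of charger_bay above 0.05 m), for 0.1 s.
3. the pack stands in the floodlight's bay (horizontal distance between pack and floodlight_bay below 0.006 m and z of pack in the frame of floodlight_bay below 0.03 m), for 0.1 s.
At the end, for the whole second after the job is handed in: The pack stands in the floodlight's bay: underside within 4 mm of the bay's floor, within 4 mm of its middle, upright within 0.06 rad of the lamp, its tab sprung out (under 0.045 rad) so that the hook is under the lip, at rest and released (horizontal distance between pack and floodlight_bay below 0.004 m and z of pack in the frame of floodlight_bay below 0.004 m and angle between the z axis of pack and the z axis of floodlight, either way round below 0.06 rad and value of joint pack_tab below 0.045 rad and linear speed of pack below 0.02 m/s); the robot touches nothing.
It fails at once if the pack is wrenched at the charger (over 45 N between pack and charger) (contact force between pack and charger above 45 N).
It fails at once if the pack is rammed at the floodlight (over 55 N between pack and floodlight) (contact force between pack and floodlight above 55 N).
It fails at once if a bystander (timer, caliper, hex key set, beaker, screwdriver, marker, brass weight) is pushed more than 15 mm away (distance of any of timer, caliper, hex_key_set, beaker, screwdriver, marker, brass_weight from where it was at the start of the episode above 0.015 m).
It also fails if it takes over 72 s, if anything falls off the work surface, if the arm or the gripper's body presses on something with over 40 N, if the wrist force passes 120 N, or if a joint passes its speed limit or range.

## Working session

There is one attempt and no reset: what is moved stays moved. The work goes in short steps, Python scripts to look and compute and a tool call to move; the robot and the scene stay as the last step left them, time stands still between calls to the robot, and variables do not carry over. Pictures are saved under pics/ and viewed, at most 10 in all, crops included, and the job is handed in when it is done.

Besides the shell and the picture viewer there is one more tool, called after "Request:" in YAML: its name, and indented under it one key for each argument. arm_command: Moves the arm, as the interface text tells. Its arguments: {"type":"object","properties":{"commands":{"type":"array"},"newtons":{"type":"number"}},"required":["commands"]}

```bash
mkdir -p pics; ls; python3 - <<'E'
from workcell import bot, grab_frame
import cv2
print(bot.observe()); print(bot.pinch_z)
for n in("side","top"):
    f=grab_frame(n); cv2.imwrite(f"pics/{n}0.png",f["image"][...,::-1]); print({k:v for k,v in f.items() if k!="image"})
E
```

```text
pics
{'clock': 0.0, 'qpos': array([-1.34218809,  0.52201247, -0.03632115,  1.59997753,  0.02120967,
        1.02107972, -0.11281679]), 'qd': array([-1.89214144e-05,  8.12789231e-05,  7.12529396e-04, -5.89732751e-04,
       -4.60133385e-04, -7.76230560e-04, -2.29608143e-03]), 'joint_efforts': array([-8.38608048e-04, -9.27101469e+01,  1.97927959e+00, -3.69927907e+01,
        1.78068416e-02,  8.25522118e-03, -5.88291016e-06]), 'position': array([0.18393472, 0.59698988, 0.23073767]), 'tool_rot': array([-3.14050438e+00,  8.78347413e-05,  2.84275679e+00]), 'force': array([-0.1463226 , -1.03548526,  0.25554456]), 'moment': array([-0.04292704, -0.08316138,  0.01465091]), 'finger_force': 0.0, 'grip_width': 0.08564134961427361}
0.0187
{'vertical_fov': 46.813553794196395, 'cx': 326.3074833759776, 'cy': 241.14051212416132, 'k1': -0.08137580529030017, 'R': array([[ 0.98328507, -0.18151594, -0.01422761],
       [-0.0954234 , -0.44720828, -0.8893251 ],
       [ 0.15506398,  0.87581774, -0.45705409]]), 't': array([-0.57068604,  0.09616027,  1.09490432])}
{'vertical_fov': 55.11721754009449, 'cx': 315.0806215161459, 'cy': 231.03634307433828, 'k1': -0.056285044329472636, 'R': array([[-4.34485492e-02, -9.99055174e-01, -9.91137339e-04],
       [-9.76052063e-01,  4.26597748e-02, -2.13313184e-01],
       [ 2.13153922e-01, -8.30074672e-03, -9.76983369e-01]]), 't': array([-0.07603716,  0.57936114,  1.10733865])}
```

View pics/side0.png

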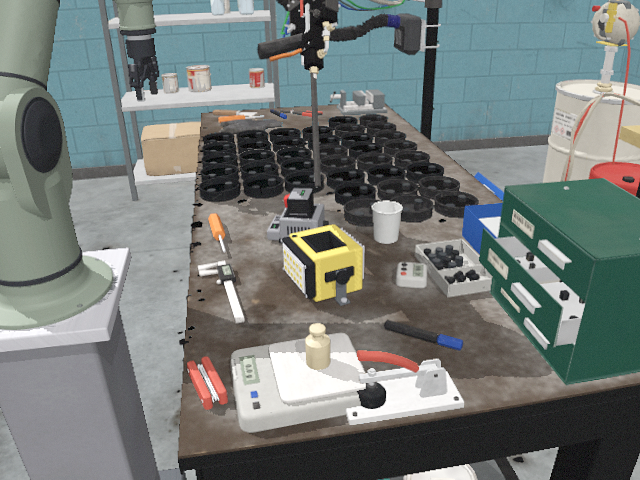

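View pics/top0.png

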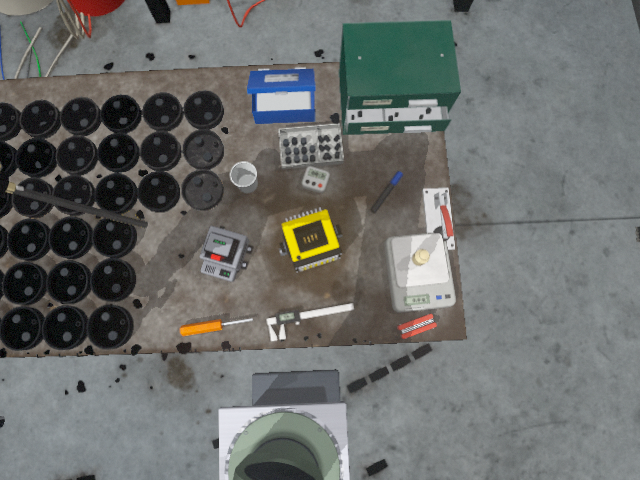

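Side: pack top near (300,195), floodlight bay near (325,240). Top: charger around (226,252) with the red tab at (216,257), floodlight around (311,238); a tall rod stands left of the charger, foot near (145,223).

```bash
cat > h.py <<'E'
import numpy as np, cv2
from workcell import bot, grab_frame
def K(f):
    F=240/np.tan(np.radians(f["vertical_fov"])/2); return np.array([[F,0,f["cx"]],[0,F,f["cy"]],[0,0,1]])
def ray(f,uv):
    # iterate undistort: drawn = s*(1+k1 r^2)
    p=cv2.undistortPoints(np.array(uv,float).reshape(-1,1,2),K(f),np.array([f["k1"],0,0,0.]))[:,0]
    d=np.c_[p,np.ones(len(p))]@f["R"]; return -f["R"].T@f["t"],d
def plane(f,uv,z):
    o,d=ray(f,uv); return o+d*((z-o[2])/d[:,2])[:,None]
def tri(obs):
    A=np.zeros((3,3));b=np.zeros(3)
    for f,uv in obs:
        o,d=ray(f,[uv]);d=d[0]/np.linalg.norm(d[0]);P=np.eye(3)-np.outer(d,d);A+=P;b+=P@o
    X=np.linalg.solve(A,b)
    return X
def proj(f,X):
    r,_=cv2.Rodrigues(f["R"]);return cv2.projectPoints(np.array(X,float).reshape(-1,3),r,f["t"],K(f),np.array([f["k1"],0,0,0.]))[0][:,0]
E
python3 - <<'E'
from h import *
f=grab_frame("top");g=grab_frame("side");w=grab_frame("wrist")
print("flood",plane(f,[(311,238)],.096),"tab",plane(f,[(216,257)],.085),"rod",plane(f,[(145,223)],0), "beaker",plane(f,[(243,177)],.079))
print("rod side",plane(g,[(318,187)],0))
# red mask / yellow mask
for n,q in(("top",f),("side",g)):
    h=cv2.cvtColor(q["image"],cv2.COLOR_RGB2HSV)
    y=cv2.inRange(h,(22,120,80),(35,255,255)); 
    c=max(cv2.findContours(y,0,2)[0],key=cv2.contourArea);print(n,cv2.boundingRect(c),cv2.minAreaRect(c))
T=w["R"].T;print("wrist cam pos",-T@w["t"],"\n",w["R"],w["vertical_fov"])
crop=f["image"][190:310,170:370];crop=cv2.resize(crop,None,fx=4,fy=4,interpolation=2)
cv2.imwrite("pics/topc.png",crop[...,::-1])
E
```

```text
flood [[ 0.55109866 -0.09011945  0.096     ]] tab [[0.51567887 0.14639854 0.085     ]] rod [[0.63161082 0.3586974  0.        ]] beaker [[0.72252423 0.07846823 0.079     ]]
rod side [[0.63428794 0.42102838 0.        ]]
top (281, 209, 59, 53) ((309.8902587890625, 235.01220703125), (41.36563491821289, 50.02859878540039), 72.34988403320312)
side (290, 225, 72, 77) ((330.76007080078125, 260.6180419921875), (70.81778717041016, 65.11767578125), 73.81079864501953)
wrist cam pos [0.12116438 0.61706124 0.37402782] 
 [[ 2.95259322e-01  9.55416884e-01  7.13984087e-04]
 [ 9.22354893e-01 -2.85236669e-01  2.60579152e-01]
 [ 2.49165376e-01 -7.62798772e-02 -9.65452223e-01]] 70.64789652204641
```

View pics/topc.png

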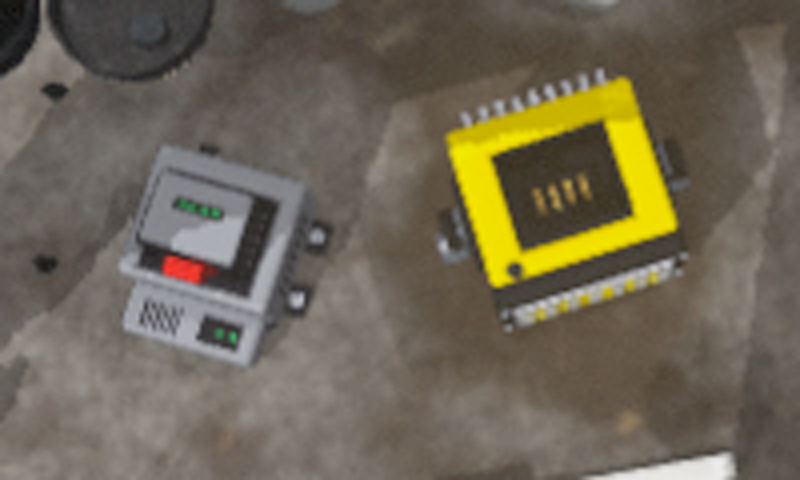

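The crop shows the pack with its red tab facing the robot (crop (185,268)). Charger yaw is about -0.24, floodlight yaw about +0.27. Moving the wrist camera above the charger.

Request:
arm_command:
  commands:
    - [[22.5,-28.5,4],-0.094,-1]
    - [[22.5,-28.5,4],-0.094,-1]
    - [[22.5,-28.5,4],-0.094,-1]
    - [[22.5,-28.5,4],-0.094,-1]
    - [[22.5,-28.5,4],-0.094,-1]
    - [[22.5,-28.5,4],-0.094,-1]
    - [[22.5,-28.5,4],-0.094,-1]
    - [[22.5,-28.5,4],-0.094,-1]
    - [[22.5,-28.5,4],-0.094,-1]
    - [[22.5,-28.5,4],-0.094,-1]
    - [[22.5,-28.5,4],-0.094,-1]
    - [[22.5,-28.5,4],-0.094,-1]
    - [[22.5,-28.5,4],-0.094,-1]
    - [[22.5,-28.5,4],-0.094,-1]
    - [[22.5,-28.5,4],-0.094,-1]
    - [[22.5,-28.5,4],-0.094,-1]
    - [[0,0,0],0,-1]
    - [[0,0,0],0,-1]
    - [[0,0,0],0,-1]
  newtons: 20

```text
clock: 2.15
position: [0.5435, 0.1422, 0.2951]
tool_rot: [-3.141, -0.0, 1.341]
force: [-0.3, -0.0, -0.2]
grip_width: 0.0854
finger_force: 0.0
```

```bash
python3 - <<'E'
from h import *
import pickle
w=grab_frame("wrist");pickle.dump(w,open("w1.pkl","wb"));cv2.imwrite("pics/w1.png",w["image"][...,::-1]);s=bot.observe();print(s["position"],s["tool_rot"],-w["R"].T@w["t"])
E
```

```text
[0.54345982 0.14229639 0.29514674] [-3.14103136e+00 -2.45243081e-04  1.34079117e+00] [0.55877846 0.206727   0.43815932]
```

View pics/w1.png

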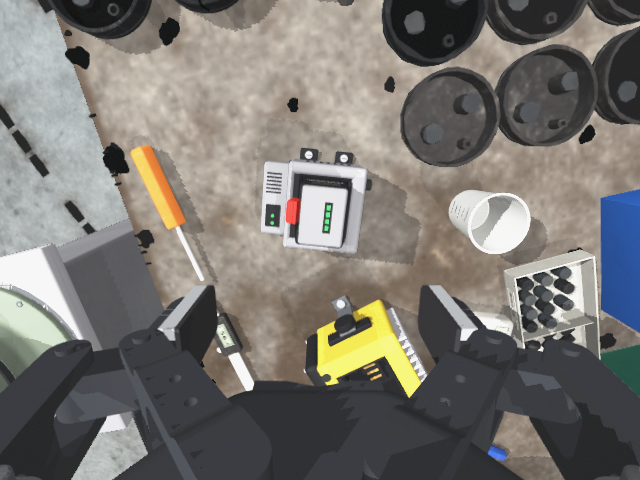

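Wrist view: pack top label about (323,215), red tab at (292,210), charger block between (285,160) and (366,252), floodlight bay partly hidden at the bottom. Taking a second viewpoint for height.

Request:
arm_command:
  commands:
    - [[-20,5,-10],0,-1]
    - [[-20,5,-10],0,-1]
    - [[-20,5,-10],0,-1]
    - [[-20,5,-10],0,-1]
    - [[0,0,0],0,-1]
    - [[0,0,0],0,-1]
    - [[0,0,0],0,-1]

```text
clock: 2.9
position: [0.4646, 0.1616, 0.2557]
tool_rot: [3.141, -0.0, 1.339]
force: [-0.1, -0.9, -0.1]
grip_width: 0.0851
finger_force: 0.0
```

```bash
python3 - <<'E'
from h import *
import pickle
v=grab_frame("wrist");pickle.dump(v,open("w2.pkl","wb"));w=pickle.load(open("w1.pkl","rb"))
p=proj(v,[.55,.14,.1])[0].astype(int);q=proj(w,[.55,.14,.1])[0].astype(int);print(p,q)
a=cv2.resize(w["image"][q[1]-65:q[1]+60,q[0]-65:q[0]+60],(400,400),interpolation=2)
a2=v["image"][p[1]-65:p[1]+60,p[0]-65:p[0]+60];print(a2.shape)
a2=cv2.resize(a2,(400,400),interpolation=2)
cv2.imwrite("pics/cc.png",np.hstack([a,a2])[...,::-1])
print(q-65,p-65)
for n,f in(("w1",w),("w2",v)):
    h=cv2.cvtColor(f["image"],cv2.COLOR_RGB2HSV);m=cv2.inRange(h,(0,150,80),(8,255,255))|cv2.inRange(h,(172,150,80),(180,255,255))
    for c in cv2.findContours(m,0,2)[0]:
        if cv2.contourArea(c)>60: print(n,cv2.minAreaRect(c),cv2.boundingRect(c))
E
```

```text
[414 220] [324 211]
(125, 125, 3)
[259 146] [349 155]
w1 ((292.4795227050781, 210.72543334960938), (12.493931770324707, 26.34589958190918), 5.19442892074585) (286, 198, 14, 27)
w2 ((376.1099548339844, 216.22998046875), (13.859292984008789, 35.21391677856445), 8.13010311126709) (368, 199, 16, 36)
```

View pics/cc.png

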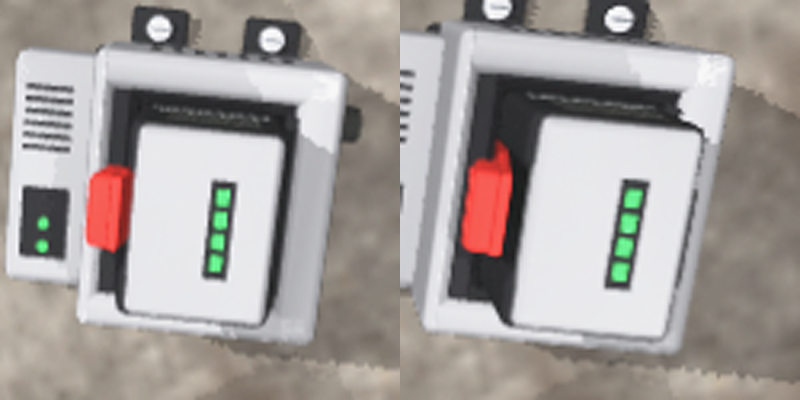

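Both crops show the white pack top with clean dark borders, and the red tab to its left; the top label corners are about (138,122)-(268,322) left and (546,116)-(670,340) right in the crops.

```bash
cat > pk.py <<'E'
from h import *
import pickle
V=[pickle.load(open(n,"rb")) for n in("w1.pkl","w2.pkl")]
S=[(259+200/3.2,146+160/3.2),(349+180/3.2,155+200/3.2)]
C=[]
for f,s in zip(V,S):
    g=cv2.cvtColor(f["image"],cv2.COLOR_RGB2GRAY); 
    print(g[int(s[1]),int(s[0])])
    b=cv2.resize(g,None,fx=4,fy=4,interpolation=cv2.INTER_CUBIC)
    m=cv2.inRange(b,165,255);n,l=cv2.connectedComponents(m,connectivity=4)
    k=l[int(s[1]*4),int(s[0]*4)];mm=(l==k).astype(np.uint8);mm=cv2.morphologyEx(mm,cv2.MORPH_OPEN,np.ones((15,15)))
    c=max(cv2.findContours(mm,0,2)[0],key=cv2.contourArea)[:,0]
    C.append((c+.5)/4-.5); print("px",C[-1].min(0),C[-1].max(0))
for z in(.095,.1,.1035,.1065,.11):
    for f,c in zip(V,C):
        P=plane(f,c,z)[:,:2].astype(np.float32)*1000
        r=cv2.minAreaRect(P);print(z,np.round(r[0],1),np.round(r[1],1),round(r[2],2))
E
python3 pk.py
```

```text
233
px [99.125 -0.375] [419.375 206.875]
233
px [383.125 191.625] [442.125 261.625]
0.095 [506.7 256.5] [293. 192.] 0.23
0.095 [547.8 131.2] [66.7 47.3] 71.18
0.1 [507.4 255.8] [288.7 189.2] 0.23
0.1 [546.7 132.8] [65.6 46.5] 71.18
0.1035 [507.9 255.2] [285.7 187.2] 0.23
0.1035 [545.9 133.9] [64.9 46. ] 71.18
0.1065 [508.4 254.8] [283.1 185.6] 0.23
0.1065 [545.3 134.8] [64.2 45.5] 71.18
0.11 [508.9 254.3] [280.2 183.6] 0.23
0.11 [544.5 135.9] [63.4 44.9] 71.18
```

```bash
sed -i 's/165,255/205,255/' pk.py; python3 pk.py
```

```text
233
px [298.125 185.875] [345.625 245.875]
233
px [384.625 192.375] [441.625 259.125]
0.095 [545.6 134.7] [60.8 44.6] 71.08
0.095 [548.4 133.5] [61.2 45.8] 71.17
0.1 [545.8 135.7] [59.9 44. ] 71.08
0.1 [547.3 135. ] [60.2 45. ] 71.17
0.1035 [546.  136.4] [59.3 43.5] 71.08
0.1035 [546.5 136.1] [59.5 44.5] 71.17
0.1065 [546.1 137.1] [58.7 43.1] 71.08
0.1065 [545.8 137. ] [58.9 44. ] 71.17
0.11 [546.2 137.8] [58.1 42.7] 71.08
0.11 [545.  138.1] [58.2 43.5] 71.17
```

```bash
python3 - <<'E'
from h import *
import pickle
V=[pickle.load(open(n,"rb")) for n in("w1.pkl","w2.pkl")]
ex=np.array([np.cos(-.33),np.sin(-.33)]);c=np.array([.546,.1369])
X=tri([(V[0],(292.5,210.7)),(V[1],(376.1,216.2))]);print("tab",X,(X[:2]-c)@ex,(X[:2]-c)@[-ex[1],ex[0]])
# charger block top corners from the crops, and pack label edges
o=[np.array([259,146]),np.array([349,155])]
L=[(103,46),(347,75),(315,343),(80,322)];R=[(63,28),(335,60),(275,353),(26,330)]
for a,b in zip(L,R):
    X=tri([(V[0],o[0]+np.array(a)/3.2),(V[1],o[1]+np.array(b)/3.2)]);print(X,(X[:2]-c)@ex,(X[:2]-c)@[-ex[1],ex[0]])
for i,(f,o_,Q) in enumerate(zip(V,o,(L,R))):
    P=plane(f,o_+np.array(Q)/3.2,.062)[:,:2];print(P.mean(0),(P.mean(0)-c)@ex*1000,(P.mean(0)-c)@[-ex[1],ex[0]]*1000,np.degrees(np.arctan2(*(P[0]-P[3]+P[1]-P[2])[::-1])))
s=bot.observe();print(s["position"],s["tool_rot"])
E
```

```text
tab [0.51786239 0.14772396 0.08839178] -0.030126798255020123 0.0011221310117328171
[0.52570251 0.19537498 0.05239116] -0.03815069376328846 0.048742548055576276
[0.60590138 0.16691173 0.05886564] 0.04694414880144713 0.04780299209395015
[0.57606452 0.07086991 0.04983188] 0.049838896964326425 -0.05272506065258115
[0.49378736 0.1022435  0.0598255 ] -0.03816517471713218 -0.049705662604527086
[0.55046746 0.13535061] 4.728475083971826 -0.018141927912783764 71.37197404466052
[0.54885886 0.13561746] 3.120201467623276 -0.28694166071717436 71.19459296083934
[0.46462614 0.16137226 0.2556026 ] [ 3.14094381e+00 -3.07130932e-04  1.33887494e+00]
```

Request:
arm_command:
  commands:
    - [[20,-6,-20],-0.025,-1]
    - [[20,-6,-20],-0.025,-1]
    - [[20,-6,-20],-0.025,-1]
    - [[20.7,-6.3,-20],-0.024,-1]
    - [[0,0,-16],0,-1]
    - [[0,0,0],0,-1]
    - [[0,0,0],0,-1]
    - [[0,0,0],0,-1]

```text
clock: 3.75
position: [0.545, 0.1372, 0.1603]
tool_rot: [3.141, -0.001, 1.24]
force: [0.3, 1.1, 0.1]
grip_width: 0.0858
finger_force: 0.0
```

```bash
python3 - <<'E'
from h import *
import pickle
v=grab_frame("wrist");pickle.dump(v,open("w3.pkl","wb"));s=bot.observe();print(s["position"],s["tool_rot"])
w=pickle.load(open("w1.pkl","rb"))
P=plane(w,[(286,211)],.095)[0];print("pad edge",(P[:2]-[.546,.1369])@[np.cos(.33),-np.sin(.33)])
p=proj(v,[.546,.137,.1])[0].astype(int);print(p)
x0,y0=p[0]-130,max(p[1]-110,0);print(x0,y0)
cv2.imwrite("pics/w3.png",cv2.resize(v["image"][y0:y0+195,x0:x0+260],None,fx=3,fy=3,interpolation=2)[...,::-1])
E
```

```text
[0.5450188  0.13734364 0.16036097] [ 3.14063771e+00 -1.12670838e-03  1.24019301e+00]
pad edge -0.036369586059274116
[319 252]
189 142
```

View pics/w3.png

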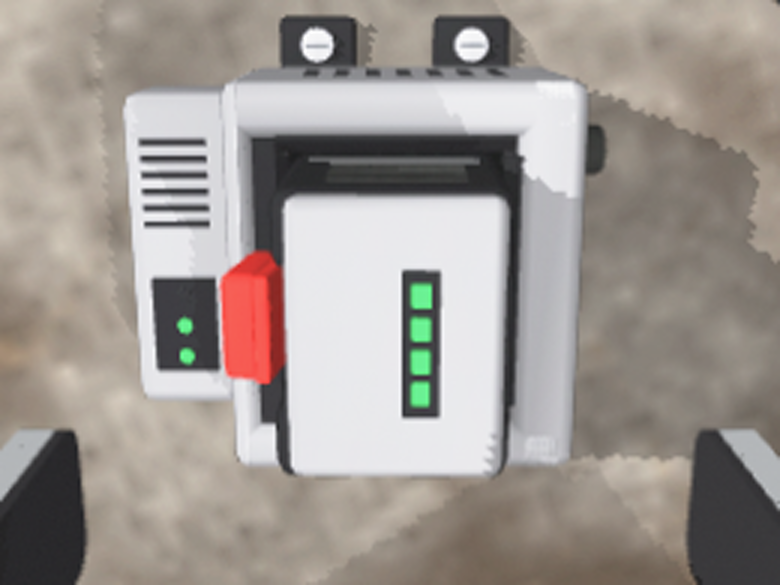

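The close view shows the pack aligned with the picture: label columns 285–508 of the crop, red pad from 223, finger tips at 85 and 690 (mid 387).

```bash
python3 - <<'E'
from h import *
import pickle
v=pickle.load(open("w3.pkl","rb"));print(v["cx"],v["cy"])
ex=np.array([np.cos(-.33),np.sin(-.33)]);ey=np.array([-ex[1],ex[0]]);t=np.array([.5450,.1373])
def pr(n,uv,z):
    P=plane(v,[(189+uv[0]/3-.33,142+uv[1]/3-.33)],z)[0][:2]-t;print(n,P@ex*1000,P@ey*1000)
for y in(250,400):
    pr("labelL",(284,y),.106);pr("labelR",(509,y),.106)
pr("labelT",(390,195),.106);pr("labelB",(390,474),.106)
pr("pad out",(222,320),.095)
pr("blkL",(228,300),.062);pr("blkR",(580,300),.062);pr("bayL",(253,300),.062);pr("bayR",(521,200),.060)
pr("fL",(85,500),.17);pr("fR",(690,500),.17)
E
```

```text
317.3727528385765 234.1330935994765
labelL -20.389364330470727 19.0473449910496
labelR 24.577740706233772 18.96904657832718
labelL -21.287514349106516 -13.030876244726658
labelR 25.543103057657305 -13.122047429499935
labelT 0.7989906798116987 30.143313378965587
labelB 0.7607713903200681 -29.90887074204119
pad out -35.29783864026601 0.9782390848534442
blkL -39.16804277327543 -4.1622891801100455
blkR 48.059628066732685 -4.321148547237401
bayL -32.96649371990897 -4.171792912214562
bayR 32.86373286752707 20.467373218306648
fL -43.789224925332405 -2.916006830047903
fR 44.10305054170925 -3.0855564605897556
```

Request:
arm_command:
  commands:
    - [[0,0,-20],0,-1]
    - [[0,0,-20],0,-1]
    - [[0,0,-20],0,-1]
    - [[0,0,-16],0,-1]
    - [[0,0,-10],0,-1]
    - [[0,0,-6],0,-1]
    - [[0,0,0],0,-0.2]
    - [[0,0,0],0,-0.3]
    - [[0,0,0],0,-0.36]
    - [[0,0,0],0,-0.36]
    - [[0,0,0],0,-0.36]
    - [[0,0,0],0,-0.36]
  newtons: 20

```text
clock: 5.0
position: [0.5447, 0.1371, 0.0674]
tool_rot: [3.142, -0.0, 1.24]
force: [-2.8, 1.9, 2.4]
grip_width: 0.058
finger_force: 1.6
```

Request:
arm_command:
  commands:
    - [[0,0,0],0,-0.31]
    - [[0,0,0],0,-0.27]
    - [[0,0,0],0,-0.27]
    - [[0,0,0],0,-0.27]

```text
clock: 5.4
position: [0.5453, 0.1369, 0.0675]
tool_rot: [3.14, -0.0, 1.24]
force: [3.1, -0.8, 5.3]
grip_width: 0.0545
finger_force: 4.8
```

Request:
arm_command:
  commands:
    - [[0.7,-0.2,0],0,-0.27]
    - [[0.6,-0.2,0],0,-0.27]
    - [[0,0,0],0,-0.31]
    - [[0,0,0],0,-0.35]
    - [[0,0,0],0,-0.35]
    - [[0,0,0],0,-0.35]

```text
clock: 6.0
position: [0.5457, 0.1366, 0.0671]
tool_rot: [-3.141, 0.0, 1.24]
force: [-2.4, 0.4, 0.5]
grip_width: 0.0574
finger_force: 0.8
```

Request:
arm_command:
  commands:
    - [[0,0,0],0,-0.3]
    - [[0,0,0],0,-0.26]
    - [[0,0,0],0,-0.24]
    - [[0,0,0],0,-0.22]
    - [[0,0,0],0,-0.2]
    - [[0,0,0],0,-0.2]

```text
clock: 6.6
position: [0.5466, 0.1365, 0.0676]
tool_rot: [3.141, -0.0, 1.239]
force: [2.0, -0.8, 4.8]
grip_width: 0.0512
finger_force: 6.5
```

Request:
arm_command:
  commands:
    - [[0,0,0],0,0]
    - [[0,0,0],0,1]
    - [[0,0,0],0,1]
    - [[0,0,0],0,1]
  newtons: 35

```text
clock: 7.0
position: [0.5466, 0.1365, 0.0676]
tool_rot: [3.14, -0.001, 1.24]
force: [3.5, -1.4, 5.5]
grip_width: 0.0495
finger_force: 38.4
```

Request:
arm_command:
  commands:
    - [[0,0,1],0,1]
    - [[0,0,1],0,1]
    - [[0,0,1],0,1]
    - [[0,0,1],0,1]
    - [[0,0,2],0,1]
    - [[0,0,2],0,1]
    - [[0,0,0],0,1]

```text
clock: 7.7
position: [0.5461, 0.1366, 0.0756]
tool_rot: [3.141, -0.0, 1.24]
force: [3.7, -2.0, -2.7]
grip_width: 0.0497
finger_force: 38.1
```

Request:
arm_command:
  commands:
    - [[0,0,4],0,1]
    - [[0,0,5],0,1]
    - [[0,0,6],0,1]
    - [[0,0,8],0,1]
    - [[0,0,10],0,1]
    - [[0,0,12],0,1]
    - [[0,0,15],0,1]
    - [[0,0,20],0,1]
    - [[0,0,20],0,1]
    - [[0,0,20],0,1]
    - [[0,0,20],0,1]
    - [[0,0,20],0,1]
    - [[0,0,15],0,1]
    - [[0,0,0],0,1]
    - [[0,0,0],0,1]

```text
clock: 9.2
position: [0.5455, 0.1368, 0.2502]
tool_rot: [-3.141, -0.0, 1.24]
force: [0.2, 0.5, -4.3]
grip_width: 0.05
finger_force: 37.1
```

Request:
arm_command:
  commands:
    - [[-1,-10,2],0.02,1]
    - [[-1,-20,2],0.05,1]
    - [[-1,-24,2],0.05,1]
    - [[-1,-24,2],0.05,1]
    - [[-1,-24,2],0.05,1]
    - [[-1,-24,2],0.05,1]
    - [[-1,-24,2],0.05,1]
    - [[-1,-24,2],0.05,1]
    - [[-1,-24,2],0.05,1]
    - [[-1,-24,2],0.05,1]
    - [[0,-24,0],0.05,1]
    - [[0,-20,0],0.05,1]
    - [[0,-16,0],0.03,1]
    - [[0,0,0],0,1]
    - [[0,0,0],0,1]
    - [[0,0,0],0,1]

```text
clock: 10.8
position: [0.5358, -0.1445, 0.2697]
tool_rot: [-3.141, -0.001, 1.84]
force: [-0.7, 0.3, -3.5]
grip_width: 0.05
finger_force: 37.2
```

```bash
python3 - <<'E'
from h import *
import pickle
v=grab_frame("wrist");pickle.dump(v,open("f1.pkl","wb"));s=bot.observe();print(s["position"],s["tool_rot"],s["force"])
cv2.imwrite("pics/f1.png",v["image"][...,::-1])
E
```

```text
[ 0.53594212 -0.14445252  0.26990573] [-3.14100982e+00 -5.90450788e-04  1.84053365e+00] [ 0.38009484 -0.73887466 -3.45334799]
```

Request:
arm_command:
  commands:
    - [[15,3,0],0,1]
    - [[20,5,0],0,1]
    - [[20,5,0],0,1]
    - [[10,2,0],0,1]
    - [[0,0,0],0,1]
    - [[0,0,0],0,1]
    - [[0,0,0],0,1]

```text
clock: 11.55
position: [0.6002, -0.1308, 0.2704]
tool_rot: [-3.141, -0.0, 1.839]
force: [-0.0, -0.6, -3.9]
grip_width: 0.0495
finger_force: 38.5
```

```bash
python3 - <<'E'
from h import *
import pickle
v=grab_frame("wrist");pickle.dump(v,open("f2.pkl","wb"));s=bot.observe();print(s["position"],s["tool_rot"],s["force"])
w=pickle.load(open("f1.pkl","rb"))
for n,f in(("f1",w),("f2",v)):
    h=cv2.cvtColor(f["image"],cv2.COLOR_RGB2HSV);m=cv2.inRange(h,(22,120,80),(35,255,255))
    c=max(cv2.findContours(m,0,2)[0],key=cv2.contourArea);print(cv2.boundingRect(c))
cv2.imwrite("pics/f12.png",cv2.resize(np.hstack([w["image"][100:420,120:520],v["image"][100:420,120:520]]),(800,320))[...,::-1])
E
```

```text
[ 0.60037599 -0.13072406  0.27050374] [-3.14158513e+00 -4.12732398e-05  1.83912901e+00] [-0.36181152 -0.35304575 -2.7041692 ]
(306, 95, 115, 132)
(232, 90, 115, 133)
```

View pics/f12.png

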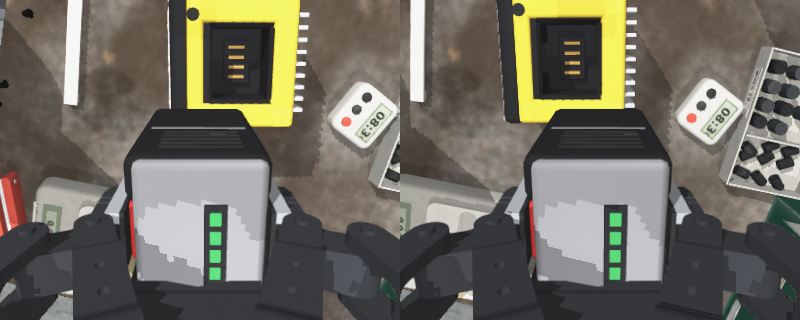

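Both views show the open bay (hole at about (323..394)/2.. in the left panel, centre near (239,62)) with its four contacts, unobstructed by the held pack.

```bash
cat > bay.py <<'E'
from h import *
import pickle,sys
for z in(.085,.091,.096,.101):
  for n in("f1","f2"):
    f=pickle.load(open(n+".pkl","rb"))
    b=cv2.resize(f["image"],None,fx=4,fy=4,interpolation=cv2.INTER_CUBIC)
    h=cv2.cvtColor(b,cv2.COLOR_RGB2HSV);m=cv2.inRange(h,(20,110,60),(36,255,255))
    cs,hi=cv2.findContours(m,cv2.RETR_CCOMP,cv2.CHAIN_APPROX_NONE)
    c=max([c for c,q in zip(cs,hi[0]) if q[3]>=0],key=cv2.contourArea)[:,0]
    c=(c+.5)/4-.5
    r=cv2.minAreaRect((plane(f,c,z)[:,:2]*1000).astype(np.float32))
    px=cv2.minAreaRect(c.astype(np.float32))
    print(n,z,np.round(r[0],1),np.round(r[1],1),round(r[2],2),np.round(px[0]),np.round(px[1]))
E
python3 bay.py
```

```text
f1 0.085 [560.4 -88.1] [66.5 76.2] 15.41 [358. 163.] [71. 82.]
f2 0.085 [558.3 -88.6] [66.6 76.2] 15.36 [285. 158.] [82. 71.]
f1 0.091 [559.6 -88. ] [65.3 74.8] 15.41 [358. 163.] [71. 82.]
f2 0.091 [558.7 -88.2] [65.3 74.8] 15.36 [285. 158.] [82. 71.]
f1 0.096 [559.  -87.9] [64.3 73.7] 15.41 [358. 163.] [71. 82.]
f2 0.096 [559.1 -87.8] [64.3 73.7] 15.36 [285. 158.] [82. 71.]
f1 0.101 [558.4 -87.8] [63.3 72.5] 15.41 [358. 163.] [71. 82.]
f2 0.101 [559.5 -87.5] [63.3 72.5] 15.36 [285. 158.] [82. 71.]
```

```bash
python3 - <<'E'
from h import *
import pickle
a=[]
for n,c in(("f1",(358,163)),("f2",(285,158))):
    f=pickle.load(open(n+".pkl","rb"));k=f["image"][c[1]-50:c[1]+50,c[0]-50:c[0]+50]
    k=cv2.resize(k,(400,400),interpolation=2);a.append(cv2.convertScaleAbs(k,alpha=1.6,beta=10))
cv2.imwrite("pics/bay.png",np.hstack(a)[...,::-1])
E
```

```text
(no output)
```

View pics/bay.png

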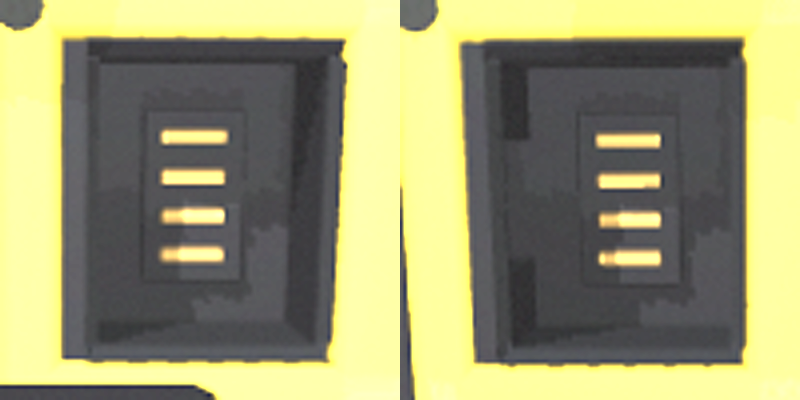

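The enlarged bay shows a wider ledge at the front (left, ~6 px) than the bevel at the back, so the hole's centre lies ahead of the bay's middle; the contact plate centres are at (193,196) and (630,199).

```bash
python3 - <<'E'
from h import *
import pickle
f=pickle.load(open("f1.pkl","rb"));g=pickle.load(open("f2.pkl","rb"))
A=lambda x,y:(308+x/4-.4,113+y/4-.4);B=lambda x,y:(235+(x-400)/4-.4,108+y/4-.4)
yw=np.radians(15.4);ex=np.array([np.cos(yw),np.sin(yw)]);ey=np.array([-ex[1],ex[0]]);h=np.array([.559,-.0879])
def rep(n,X): d=X[:2]-h;print(n,np.round(X[2]*1000,1),np.round(d@ex*1000,1),np.round(d@ey*1000,1))
rep("contact",tri([(f,A(193,196)),(g,B(630.5,199))]))
for n,a,b in(("plateTL",(142,110),(578,113)),("plateBR",(245,282),(683,286))): rep(n,tri([(f,A(*a)),(g,B(*b))]))
for z in(.05,): 
  rep("cz f",plane(f,[A(193,196)],z)[0]);rep("cz g",plane(g,[B(630.5,199)],z)[0])
rep("frontedge f",plane(f,[A(63,200)],.096)[0]);rep("backedge f",plane(f,[A(337,200)],.096)[0])
rep("ledge f",plane(f,[A(88,200)],.096)[0]);rep("bevel f",plane(f,[A(329,200)],.093)[0])
rep("frontedge g",plane(g,[B(469,200)],.096)[0]);rep("backedge g",plane(g,[B(744,200)],.096)[0]);rep("ledge g",plane(g,[B(497,200)],.093)[0])
rep("top",plane(f,[A(200,38)],.096)[0]);rep("bot",plane(f,[A(200,358)],.096)[0])
rep("floorBot g",plane(g,[B(560,322)],.05)[0]);rep("floorTop g",plane(g,[B(600,68)],.05)[0]);rep("floorTop f",plane(f,[A(200,62)],.05)[0]);rep("floorR f",plane(f,[A(293,150)],.05)[0])
E
```

```text
contact 55.1 2.8 -0.1
plateTL 51.7 -10.6 21.5
plateBR 60.1 16.3 -21.9
cz f 50.0 3.3 -0.6
cz g 50.0 2.4 -0.2
frontedge f 96.0 -31.6 0.8
backedge f 96.0 31.4 0.9
ledge f 96.0 -25.9 0.8
bevel f 93.0 30.2 0.8
frontedge g 96.0 -31.4 1.5
backedge g 96.0 31.7 1.4
ledge g 93.0 -25.4 1.4
top 96.0 -1.2 36.5
bot 96.0 0.9 -35.8
floorBot g 50.0 -17.2 -32.4
floorTop g 50.0 -4.8 32.8
floorTop f 50.0 4.2 33.3
floorR f 50.0 29.1 11.3
```

Request:
arm_command:
  commands:
    - [[-8,8.5,0],0,1]
    - [[-10,11,0],0,1]
    - [[-10,11,0],0,1]
    - [[-8,9,0],0,1]
    - [[-3,3.8,0],0,1]
    - [[0,0,-12],0,1]
    - [[0,0,-20],0,1]
    - [[0,0,-20],0,1]
    - [[0,0,-20],0,1]
    - [[0,0,-20],0,1]
    - [[0,0,-12],0,1]
    - [[0,0,-8],0,1]
    - [[0,0,0],0,1]
    - [[0,0,0],0,1]
    - [[0,0,0],0,1]

```text
clock: 13.1
position: [0.5625, -0.0872, 0.159]
tool_rot: [3.14, 0.0, 1.84]
force: [-0.3, 0.3, -3.6]
grip_width: 0.0494
finger_force: 38.5
```

```bash
python3 - <<'E'
from h import *
for n in range(3):
    s=bot.observe();print(s["position"],s["tool_rot"],s["force"])
f=grab_frame("top");g=grab_frame("side");w=grab_frame("wrist")
print(bot.observe()["position"])
a=cv2.resize(w["image"][60:420,140:500],(400,400));p=proj(g,[.56,-.087,.12])[0].astype(int)
b=cv2.resize(g["image"][p[1]-70:p[1]+70,p[0]-70:p[0]+70],(400,400))
cv2.imwrite("pics/pre.png",np.hstack([a,b])[...,::-1])
E
```

```text
[ 0.56245061 -0.08721439  0.15902355] [3.14043758e+00 3.88819266e-04 1.83970239e+00] [-0.25458939  0.26345528 -3.58899232]
[ 0.56245061 -0.08721439  0.15902355] [3.14043758e+00 3.88819266e-04 1.83970239e+00] [-0.25458939  0.26345528 -3.58899232]
[ 0.56245061 -0.08721439  0.15902355] [3.14043758e+00 3.88819266e-04 1.83970239e+00] [-0.25458939  0.26345528 -3.58899232]
[ 0.5622542  -0.08708424  0.15879929]
```

View pics/pre.png

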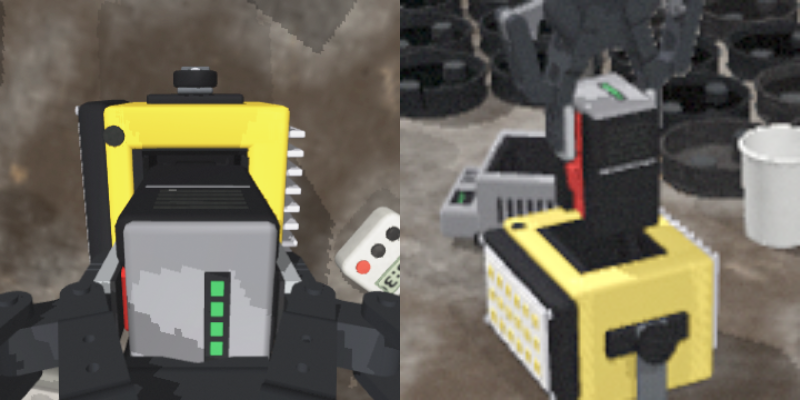

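The pack hangs upright just above the bay mouth, tab to the lamp face, aligned to about 1 mm. Fine correction and slow lowering.

Request:
arm_command:
  commands:
    - [[-1.2,-0.3,0],0,1]
    - [[0,0,-4],0,1]
    - [[0,0,-4],0,1]
    - [[0,0,-4],0,1]
    - [[0,0,-2],0,1]
    - [[0,0,-2],0,1]
    - [[0,0,-2],0,1]
    - [[0,0,0],0,1]
    - [[0,0,0],0,1]

```text
clock: 14.15
position: [0.5608, -0.0874, 0.1403]
tool_rot: [3.142, -0.0, 1.84]
force: [-0.6, -0.0, -3.7]
grip_width: 0.0497
finger_force: 38.4
```

Inside the bevel without contact (underside about 91 mm). Continuing.

Request:
arm_command:
  commands:
    - [[0,0,-2],0,1]
    - [[0,0,-2],0,1]
    - [[0,0,-2],0,1]
    - [[0,0,-2],0,1]
    - [[0,0,0],0,1]

```text
clock: 14.65
position: [0.5606, -0.0874, 0.132]
tool_rot: [-3.141, -0.0, 1.84]
force: [-0.4, 0.2, -4.0]
grip_width: 0.0498
finger_force: 38.4
```

Request:
arm_command:
  commands:
    - [[0,0,-3],0,1]
    - [[0,0,-3],0,1]
    - [[0,0,-3],0,1]
    - [[0,0,-3],0,1]
    - [[0,0,-3],0,1]
    - [[0,0,-3],0,1]
    - [[0,0,0],0,1]

```text
clock: 15.35
position: [0.5606, -0.0874, 0.1139]
tool_rot: [-3.141, -0.0, 1.84]
force: [0.5, 0.4, -2.6]
grip_width: 0.0497
finger_force: 38.4
```

Request:
arm_command:
  commands:
    - [[0,0,-2],0,1]
    - [[0,0,-2],0,1]
    - [[0,0,-2],0,1]
    - [[0,0,-1],0,1]
    - [[0,0,-1],0,1]
    - [[0,0,-1],0,1]
    - [[0,0,0],0,1]

```text
clock: 16.05
position: [0.5607, -0.0874, 0.1052]
tool_rot: [-3.141, -0.0, 1.84]
force: [-0.7, 0.4, -3.5]
grip_width: 0.05
finger_force: 38.4
```

Request:
arm_command:
  commands:
    - [[0,0,-1],0,1]
    - [[0,0,-1],0,1]
    - [[0,0,0],0,1]

```text
clock: 16.35
position: [0.5607, -0.0874, 0.1032]
tool_rot: [-3.141, -0.0, 1.84]
force: [0.1, -0.3, -2.5]
grip_width: 0.0498
finger_force: 38.4
```

Request:
arm_command:
  commands:
    - [[0,0,-1],0,1]
    - [[0,0,-1],0,1]
    - [[0,0,-1],0,1]
    - [[0,0,0],0,1]

```text
clock: 16.75
position: [0.561, -0.0875, 0.1006]
tool_rot: [3.141, 0.0, 1.84]
force: [-2.5, 0.6, 6.8]
grip_width: 0.0497
finger_force: 39.1
```

Request:
arm_command:
  commands:
    - [[0,0,0],0,-0.3]
    - [[0,0,0],0,-0.5]
    - [[0,0,0],0,-0.8]
    - [[0,0,0],0,-0.9]
    - [[0,0,0],0,-0.9]
    - [[0,0,10],0,-0.9]
    - [[0,0,15],0,-0.9]
    - [[0,0,20],0,-0.9]
    - [[0,0,20],0,-0.9]
    - [[0.7,0.2,5],0,0]
    - [[0,0,0],0,1]
    - [[0,0,0],0,1]
    - [[0,0,0],0,1]
    - [[0,0,0],0,1]
    - [[0,0,0],0,1]
  newtons: 20

```text
clock: 18.25
position: [0.5613, -0.0872, 0.1699]
tool_rot: [-3.141, -0.0, 1.84]
force: [-0.0, -1.0, -0.1]
grip_width: 0.0
finger_force: 0.0
```

Request:
arm_command:
  commands:
    - [[0,0,-8],0,1]
    - [[0,0,-6],0,1]
    - [[0,0,-4],0,1]
    - [[0,0,-2],0,1]
    - [[0,0,-2],0,1]
    - [[0,0,-1],0,1]
    - [[0,0,0],0,1]

```text
clock: 18.95
position: [0.5615, -0.0872, 0.1473]
tool_rot: [-3.142, -0.0, 1.84]
force: [0.3, -0.6, 0.1]
grip_width: 0.0
finger_force: 0.0
```

Request:
arm_command:
  commands:
    - [[0,0,-1],0,1]
    - [[0,0,-1],0,1]
    - [[0,0,-1],0,1]
    - [[0,0,-1],0,1]
    - [[0,0,0],0,1]

```text
clock: 19.45
position: [0.5616, -0.0874, 0.1437]
tool_rot: [3.141, 0.0, 1.84]
force: [-2.3, -0.5, 6.8]
grip_width: 0.0
finger_force: 4.0
```

Contact at about 144 mm; pressing on in small steps.

Request:
arm_command:
  commands:
    - [[0,0,-1],0,1]
    - [[0,0,-1],0,1]
    - [[0,0,-0.5],0,1]
    - [[0,0,0],0,1]

```text
clock: 19.85
position: [0.5615, -0.0875, 0.1414]
tool_rot: [3.141, 0.0, 1.839]
force: [-4.5, -0.3, 12.3]
grip_width: -0.0002
finger_force: 6.0
```

Request:
arm_command:
  commands:
    - [[0,0,-0.7],0,1]
    - [[0,0,-0.7],0,1]
    - [[0,0,-0.6],0,1]
    - [[0,0,0],0,1]

```text
clock: 20.25
position: [0.5613, -0.0876, 0.1394]
tool_rot: [-3.142, 0.0, 1.839]
force: [-5.7, -1.0, 14.5]
grip_width: 0.0002
finger_force: 7.2
```

Request:
arm_command:
  commands:
    - [[0,0,-0.5],0,1]
    - [[0,0,-0.5],0,1]
    - [[0,0,0],0,1]

```text
clock: 20.55
position: [0.5613, -0.0876, 0.1391]
tool_rot: [3.141, -0.0, 1.839]
force: [-10.0, 0.1, 28.1]
grip_width: 0.0001
finger_force: 14.0
```

Request:
arm_command:
  commands:
    - [[0,0,0.5],0,1]
    - [[0,0,1],0,1]
    - [[0,0,1],0,1]
    - [[0,0,0],0,1]

```text
clock: 20.95
position: [0.5615, -0.0874, 0.1406]
tool_rot: [3.142, 0.0, 1.84]
force: [-3.6, -0.9, 7.4]
grip_width: 0.0001
finger_force: 4.4
```

Request:
arm_command:
  commands:
    - [[0,0,0.5],0,1]
    - [[0,0,0.5],0,1]
    - [[0,0,0.5],0,1]
    - [[0,0,0],0,1]

```text
clock: 21.35
position: [0.5616, -0.0871, 0.1419]
tool_rot: [3.141, -0.0, 1.84]
force: [-0.2, 0.2, 3.8]
grip_width: 0.0002
finger_force: 1.8
```

The force falls off well below its earlier values at the same height, so the hook has caught. Backing off and checking.

Request:
arm_command:
  commands:
    - [[0,0,5],0,1]
    - [[0,0,20],0,1]
    - [[0,0,30],0,1]
    - [[0,0,30],0,1]
    - [[-10,-30,20],0,1]
    - [[-10,-40,0],0,1]
    - [[0,-40,0],0,1]
    - [[0,0,0],0,1]
    - [[0,0,0],0,1]
    - [[0,0,0],0,1]

```text
clock: 22.35
position: [0.5417, -0.1963, 0.2467]
tool_rot: [-3.142, -0.0, 1.841]
force: [-0.1, -0.1, -0.4]
grip_width: 0.0
finger_force: 0.0
```

```bash
python3 - <<'E'
from h import *
g=grab_frame("side");w=grab_frame("wrist");s=bot.observe();print(s["position"],s["force"])
b=w["image"];q=proj(w,[.5617,-.087,.13])[0].astype(int);print(q)
p=proj(g,[.56,-.087,.1])[0].astype(int)
def crop(i,p,r): 
    i=cv2.copyMakeBorder(i,r,r,r,r,0);return cv2.resize(i[p[1]:p[1]+2*r,p[0]:p[0]+2*r],(400,400),interpolation=2)
cv2.imwrite("pics/end.png",np.hstack([crop(b,q,90),crop(g["image"],p,60)])[...,::-1])
gr=cv2.resize(cv2.cvtColor(b,cv2.COLOR_RGB2GRAY),None,fx=4,fy=4,interpolation=2)
E
```

```text
[ 0.54176715 -0.19606218  0.24676849] [-0.01817988 -0.83074176 -0.99644603]
[383  95]
```

View pics/end.png

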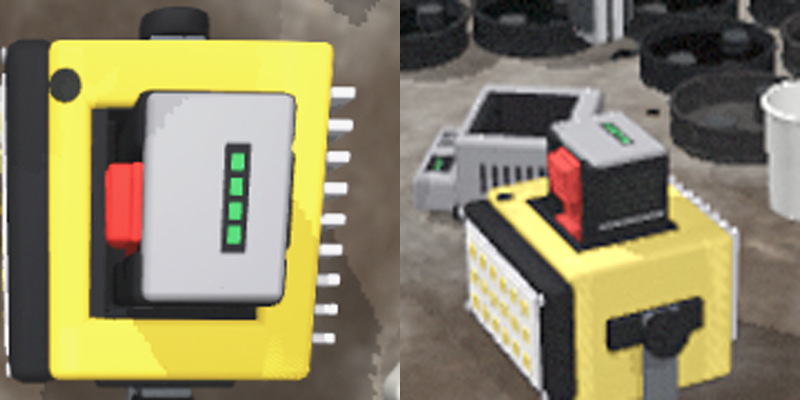

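Tab is out and the pack stands upright in the bay. One gentle touch on the top to confirm its height.

Request:
arm_command:
  commands:
    - [[5,30,0],0,1]
    - [[5,40,0],0,1]
    - [[10,39,-20],0,1]
    - [[0,0,-30],0,1]
    - [[0,0,-30],0,1]
    - [[0,0,-10],0,1]
    - [[0,0,-8],0,1]
    - [[0,0,-3],0,1]
    - [[0,0,0],0,1]
    - [[0,0,0],0,1]

```text
clock: 23.45
position: [0.562, -0.0883, 0.1467]
tool_rot: [3.14, 0.0, 1.84]
force: [0.8, -0.2, 0.5]
grip_width: -0.0001
finger_force: 0.0
```

Request:
arm_command:
  commands:
    - [[0,0,-1],0,1]
    - [[0,0,-1],0,1]
    - [[0,0,0],0,1]

```text
clock: 23.75
position: [0.5617, -0.0883, 0.1441]
tool_rot: [3.141, 0.0, 1.84]
force: [-0.4, 0.5, 3.1]
grip_width: 0.0
finger_force: 1.8
```

Request:
arm_command:
  commands:
    - [[0,0,10],0,1]
    - [[0,0,30],0,1]
    - [[0,0,40],0,1]
    - [[-15,-20,20],0,1]
    - [[-15,-20,0],0,1]
    - [[0,0,0],0,1]
    - [[0,0,0],0,1]
    - [[0,0,0],0,1]

```text
clock: 24.55
position: [0.5318, -0.1275, 0.2438]
tool_rot: [-3.142, -0.0, 1.841]
force: [-0.6, 0.1, -0.4]
grip_width: -0.0
finger_force: 0.0
```

```bash
python3 - <<'E'
from h import *
import pickle
pickle.dump(grab_frame("wrist"),open("e1.pkl","wb"));print(bot.observe()["position"])
E
```

```text
[ 0.53182628 -0.1275002   0.24369904]
```

Request:
arm_command:
  commands:
    - [[20,5,0],0,1]
    - [[20,5,0],0,1]
    - [[20,5,0],0,1]
    - [[0,0,0],0,1]
    - [[0,0,0],0,1]
    - [[0,0,0],0,1]

```text
clock: 25.2
position: [0.5909, -0.1133, 0.2436]
tool_rot: [-3.141, -0.0, 1.84]
force: [-0.7, 1.1, 0.1]
grip_width: -0.0003
finger_force: 0.0
```

```bash
cat > e.py <<'E'
from h import *
import pickle
yw=np.radians(15.4);ex=np.array([np.cos(yw),np.sin(yw)]);ey=np.array([-ex[1],ex[0]]);h=np.array([.5617,-.0869])
F=[pickle.load(open(n+".pkl","rb")) for n in("e1","e2")]
def cents(f):
    b=cv2.resize(f["image"],None,fx=4,fy=4,interpolation=2)
    H=cv2.cvtColor(b,cv2.COLOR_RGB2HSV)
    q=proj(f,[*h,.14])[0];x0,y0=(q*4).astype(int)-200
    out={}
    for n,m in(("led",cv2.inRange(H,(45,120,100),(80,255,255))),("red",cv2.inRange(H,(0,150,80),(8,255,255))|cv2.inRange(H,(172,150,80),(180,255,255))),("label",cv2.inRange(H,(0,0,120),(180,45,255)))):
        k=np.zeros_like(m);k[max(y0,0):y0+400,x0:x0+400]=m[max(y0,0):y0+400,x0:x0+400]
        if n!="led": 
            k=cv2.morphologyEx(k,cv2.MORPH_OPEN,np.ones((5,5)));c=max(cv2.findContours(k,0,2)[0],key=cv2.contourArea)[:,0]
        else: c=np.argwhere(k)[:,::-1]
        out[n]=(c+.5)/4-.5
    return out
O=[cents(f) for f in F]
X=tri([(f,o["led"].mean(0)) for f,o in zip(F,O)]);print("led",X)
for z in(.137,.1395,.142,.1445,.147):
    for f,o in zip(F,O):
        r=cv2.minAreaRect((plane(f,o["label"],z)[:,:2]*1000).astype(np.float32));d=np.array(r[0])-h*1000
        l=plane(f,[o["led"].mean(0)],z)[0,:2]-h
        p=(plane(f,o["red"],z-.0105)[:,:2]-h)@ex*1000
        print(z,"label",np.round([d@ex,d@ey],1),np.round(r[1],1),round(r[2],2),"led",np.round([l@ex*1e3,l@ey*1e3],1),"red x",np.round([p.min(),p.max()],1))
E
python3 - <<'E'
from h import *
import pickle
pickle.dump(grab_frame("wrist"),open("e2.pkl","wb"));print(bot.observe()["position"])
E
python3 e.py
```

```text
[ 0.59095447 -0.11336845  0.24379072]
led [ 0.56860095 -0.08557158  0.14479676]
0.137 label [ 2.6 -1.3] [46.2 61.7] 15.58 led [ 8.5 -1.6] red x [-31.8 -20.1]
0.137 label [ 1.1 -1.3] [45.9 62.2] 15.5 led [ 6.5 -1.7] red x [-32.7 -23.7]
0.1395 label [ 2.2 -0.9] [45.8 61.1] 15.58 led [ 8.  -1.2] red x [-31.9 -20.3]
0.1395 label [ 1.3 -1. ] [45.4 61.5] 15.5 led [ 6.7 -1.4] red x [-32.2 -23.3]
0.142 label [ 1.8 -0.5] [45.3 60.4] 15.58 led [ 7.5 -0.9] red x [-31.9 -20.5]
0.142 label [ 1.5 -0.6] [44.9 60.9] 15.5 led [ 6.8 -1. ] red x [-31.7 -22.8]
0.1445 label [ 1.3 -0.2] [44.8 59.8] 15.58 led [ 7.1 -0.5] red x [-32.  -20.7]
0.1445 label [ 1.7 -0.3] [44.5 60.3] 15.5 led [ 7.  -0.7] red x [-31.2 -22.4]
0.147 label [0.9 0.2] [44.4 59.2] 15.58 led [ 6.6 -0.1] red x [-32.1 -20.9]
0.147 label [2.  0.1] [44.  59.7] 15.5 led [ 7.1 -0.4] red x [-30.7 -22. ]
```

Measured: top about 144 mm high and the tab only partly out (~0.06 rad), so it is not latched: I pushed a bit behind the balance point and the pack tipped back. Pushing again about 8 mm nearer the tab.

Request:
arm_command:
  commands:
    - [[-15,10,0],0,1]
    - [[-15,10,-20],0,1]
    - [[-5.5,4.8,-30],0,1]
    - [[0,0,-30],0,1]
    - [[0,0,-10],0,1]
    - [[0,0,-5],0,1]
    - [[0,0,0],0,1]
    - [[0,0,0],0,1]

```text
clock: 26.05
position: [0.5566, -0.0887, 0.1499]
tool_rot: [3.14, 0.0, 1.839]
force: [-0.4, 0.1, -0.1]
grip_width: 0.0005
finger_force: 0.0
```

Request:
arm_command:
  commands:
    - [[0,0,-1],0,1]
    - [[0,0,-1],0,1]
    - [[0,0,-1],0,1]
    - [[0,0,-1],0,1]
    - [[0,0,-1],0,1]
    - [[0,0,-1],0,1]
    - [[0,0,0],0,1]

```text
clock: 26.75
position: [0.556, -0.0886, 0.1431]
tool_rot: [3.141, 0.0, 1.84]
force: [-2.0, -0.3, 6.6]
grip_width: 0.0001
finger_force: 3.0
```

Request:
arm_command:
  commands:
    - [[0,0,-0.7],0,1]
    - [[0,0,-0.7],0,1]
    - [[0,0,-0.7],0,1]
    - [[0,0,-0.7],0,1]
    - [[0,0,0],0,1]

```text
clock: 27.25
position: [0.5561, -0.0886, 0.1405]
tool_rot: [3.141, 0.0, 1.84]
force: [-3.2, 0.7, 10.9]
grip_width: 0.0
finger_force: 5.4
```

Request:
arm_command:
  commands:
    - [[0,0,-0.5],0,1]
    - [[0,0,-0.5],0,1]
    - [[0,0,0],0,1]

```text
clock: 27.55
position: [0.5561, -0.0886, 0.1394]
tool_rot: [3.141, 0.0, 1.84]
force: [-3.2, 0.5, 10.0]
grip_width: -0.0
finger_force: 5.1
```

Request:
arm_command:
  commands:
    - [[0,0,-0.5],0,1]
    - [[0,0,0],0,1]

```text
clock: 27.75
position: [0.5561, -0.0886, 0.1389]
tool_rot: [3.141, 0.0, 1.84]
force: [-3.2, 0.1, 10.5]
grip_width: -0.0002
finger_force: 5.3
```

Request:
arm_command:
  commands:
    - [[0,0,-0.5],0,1]
    - [[0,0,0],0,1]

```text
clock: 27.95
position: [0.5561, -0.0886, 0.1385]
tool_rot: [3.141, 0.0, 1.839]
force: [-3.7, -0.0, 11.4]
grip_width: 0.0
finger_force: 5.5
```

Request:
arm_command:
  commands:
    - [[0,0,-0.4],0,1]
    - [[0,0,0],0,1]

```text
clock: 28.15
position: [0.5561, -0.0886, 0.1383]
tool_rot: [3.141, 0.0, 1.84]
force: [-4.4, 0.9, 14.6]
grip_width: 0.0
finger_force: 7.1
```

Lower than before at lower force. A little more.

Request:
arm_command:
  commands:
    - [[0,0,-0.4],0,1]
    - [[0,0,0],0,1]

```text
clock: 28.35
position: [0.5562, -0.0886, 0.1382]
tool_rot: [3.141, -0.0, 1.84]
force: [-6.6, 0.7, 21.8]
grip_width: -0.0002
finger_force: 10.7
```

Request:
arm_command:
  commands:
    - [[0,0,-0.3],0,1]
    - [[0,0,0],0,1]

```text
clock: 28.55
position: [0.5562, -0.0886, 0.1382]
tool_rot: [3.141, -0.0, 1.839]
force: [-8.1, 1.7, 26.8]
grip_width: 0.0001
finger_force: 13.4
```

Request:
arm_command:
  commands:
    - [[0,0,1],0,1]
    - [[0,0,1],0,1]
    - [[0,0,1],0,1]
    - [[0,0,1],0,1]
    - [[0,0,0],0,1]

```text
clock: 29.05
position: [0.556, -0.0884, 0.1409]
tool_rot: [3.142, 0.0, 1.84]
force: [0.9, -0.2, -0.2]
grip_width: -0.0001
finger_force: 0.0
```

Request:
arm_command:
  commands:
    - [[0,0,1],0,1]
    - [[0,0,1],0,1]
    - [[0,0,10],0,1]
    - [[0,0,30],0,1]
    - [[0,0,45],0,1]
    - [[-8,-20,12],0,1]
    - [[-15,-20,0],0,1]
    - [[0,0,0],0,1]
    - [[0,0,0],0,1]
    - [[0,0,0],0,1]

```text
clock: 30.05
position: [0.5333, -0.1278, 0.24]
tool_rot: [3.141, -0.0, 1.84]
force: [0.5, 0.4, 0.1]
grip_width: 0.0001
finger_force: 0.0
```

```bash
python3 - <<'E'
from h import *
import pickle
pickle.dump(grab_frame("wrist"),open("e1.pkl","wb"));print(bot.observe()["position"])
E
```

```text
[ 0.53331697 -0.12768605  0.23985738]
```

Request:
arm_command:
  commands:
    - [[20,5,0],0,1]
    - [[20,5,0],0,1]
    - [[20,5,0],0,1]
    - [[0,0,0],0,1]
    - [[0,0,0],0,1]
    - [[0,0,0],0,1]

```text
clock: 30.7
position: [0.5924, -0.1135, 0.2398]
tool_rot: [-3.141, -0.0, 1.84]
force: [-0.5, 0.4, -0.3]
grip_width: -0.0
finger_force: 0.0
```

```bash
python3 - <<'E'
from h import *
import pickle
pickle.dump(grab_frame("wrist"),open("e2.pkl","wb"));print(bot.observe()["position"])
E
python3 e.py
```

```text
[ 0.59246164 -0.11356984  0.23995292]
led [ 0.56787458 -0.08586074  0.14122609]
0.137 label [ 1.2 -0.9] [45.8 61.3] 15.61 led [ 7.  -1.2] red x [-36.3 -21.6]
0.137 label [ 0.7 -0.7] [45.1 61. ] 15.37 led [ 5.9 -1.2] red x [-36.5 -24. ]
0.1395 label [ 0.8 -0.6] [45.3 60.7] 15.61 led [ 6.5 -0.9] red x [-36.3 -21.8]
0.1395 label [ 0.9 -0.4] [44.6 60.4] 15.37 led [ 6.1 -0.9] red x [-36.  -23.6]
0.142 label [ 0.4 -0.2] [44.8 60.1] 15.61 led [ 6.1 -0.5] red x [-36.4 -21.9]
0.142 label [ 1.1 -0. ] [44.2 59.8] 15.37 led [ 6.3 -0.5] red x [-35.4 -23.1]
0.1445 label [-0.   0.1] [44.4 59.5] 15.61 led [ 5.6 -0.2] red x [-36.4 -22.1]
0.1445 label [1.4 0.3] [43.7 59.1] 15.37 led [ 6.5 -0.2] red x [-34.8 -22.7]
0.147 label [-0.4  0.5] [43.9 58.9] 15.61 led [5.2 0.2] red x [-36.4 -22.3]
0.147 label [1.6 0.6] [43.3 58.5] 15.37 led [6.6 0.2] red x [-34.2 -22.2]
```

Pack top now at about 140 mm, no contact at 140.9 mm, and the tab is fully out (37 mm, the same as it stood in the charger): it is latched.

```bash
python3 -c "
from workcell import ticket
print(ticket.job_done())"
```

```text
the job is handed in; nothing more can be done
None
```

The pack is out of the charger and latched in the floodlight's bay, tab out and facing the lamp, with the arm clear; it took a second, more forward push to snap home, and the job is handed in (no verdict was returned).

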